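# Feed the soil core four notches with the extruder's ratchet lever

### The job

Feed the soil core forward in the bench extruder by exactly four notches: work the red ratchet lever under the bed through four full strokes, each one until you feel it meet its stop, and let it spring all the way back after each. Do not strain the lever once it is on its stop, move the core with nothing but the lever, and leave the moisture tin and the vial beside the machine where they stand.

Things in the scene. Friction and masses are not known exactly. Their poses are not given: they have to be found in the camera images.
- lever_pivot (a point): Lever pivot of the grey core extruder, 55 mm above the bench. Axes: +x from the machine's open front to its back, +y the core's feed direction, z up. Above it the steel bed, 251 mm (x) by 320 mm (y), underside 110 and top 116 mm above the bench; front edge 161 mm from the pivot towards -x. Below it the front is open over y +-145 mm. On it nothing stands in the first 75 mm from that edge.
- lever_grip (a point): On the axis of the lever's red round sleeve (18 mm thick, 85 to 165 mm from the pivot), 150 mm from the pivot, 55 mm above the bench; moves with the lever. x points outward along the lever, y the way it is driven. The lever is level; it lies under the bed (end 4 mm proud in mid-stroke only), so an upright tool is blocked: come from the front, tilted. Driving it takes 2 to 8 N here.
- lever (a joint): Lever angle, rad: 0 at rest (pointing to the front, swung 0.33 to +y), growing as it is driven towards -y (counter-clockwise from above); a spring returns it to 0. A stroke ends on a rubber stop lying anywhere from 0.50 to 0.75, to be felt. The notch clicks in only in the last 0.09 before the stop: a shorter stroke drops back, none feeds two. It must come back below 0.05 to catch the next.
- feed (a joint): Travel of the aluminium pusher behind the core along the machine's +y, m: 0 at the start, 0.012 more for each counted stroke (about 3 mm beyond that while the lever is on its stop, then it settles back on the notch).
- core_center (a point): Centre of the brown soil core, a rough cylinder 180 mm long and 84 mm thick, about 1 kg, lying along the machine's y between guide rails on the bed. The pusher stands 4 to 9 mm behind it at the start and shoves it along.
- tin: Aluminium moisture tin with lid, 69 mm wide and 44 mm high, loose on the bench; origin at the centre of its underside. To be left where it stands. Elsewhere, fixed: a microscope 364 mm high stands on the bench at the robot's left (about x 0.29, y 0.48): pass round or above it.
- vial: Glass sample vial with white cap, 34 mm wide and 77 mm high, loose on the bench; origin at the centre of its underside. To be left where it stands.
Mind the look-alikes: they are no part of the job. Of the things that look like the part that bears core_center, the largest one is meant.

How it is judged:
On the way, in this order (a step that is already met when the one before it is completed fails the run):
1. first stroke: the feed has gone past the first notch (value of joint feed above 0.0125 m), for 0.05 s.
2. lever let back, feed resting on the first notch (value of joint lever below 0.05 rad and value of joint feed between 0.01 and 0.014 m), for 0.05 s.
3. second stroke (value of joint feed above 0.0245 m), for 0.05 s.
4. lever let back, feed resting on the second notch (value of joint lever below 0.05 rad and value of joint feed between 0.022 and 0.026 m), for 0.05 s.
5. third stroke (value of joint feed above 0.0365 m), for 0.05 s.
6. lever let back, feed resting on the third notch (value of joint lever below 0.05 rad and value of joint feed between 0.034 and 0.038 m), for 0.05 s.
7. fourth stroke (value of joint feed above 0.0485 m), for 0.05 s.
At the end, for the whole second after the job is handed in: The pusher rests on the fourth notch (feed 48 mm, within 3 mm), the lever is back at rest (below 0.05 rad), and the soil core lies still between the rails, carried forward by the pusher: its centre 20 to 45 mm from the pivot along the machine's +y and 5 to 35 mm on its front side (value of joint feed between 0.045 and 0.051 m and value of joint lever below 0.05 rad and y of core_center in the frame of lever_pivot between 0.02 and 0.045 m and x of core_center in the frame of lever_pivot between -0.035 and -0.005 m and linear speed of core below 0.02 m/s); the robot touches nothing.
It fails at once if the lever is strained: pressed with more than 40 N (contact force between the arm and lever above 40 N).
It fails at once if the robot pushes the core itself (contact force between the arm and core above 2 N).
It fails at once if the tin is moved (distance of tin from where it was at the start of the episode above 0.02 m).
It fails at once if the vial is moved (distance of vial from where it was at the start of the episode above 0.02 m).
It also fails if it takes over 70 s, if anything falls off the work surface, if the arm or the gripper's body presses on something with over 40 N, if the wrist force passes 120 N, or if a joint passes its speed limit or range.

### The arm

A 6-joint arm with a two-finger parallel gripper is mounted at the origin on a cart in front of the work surface, level with it; the furniture and walls round the work are solid. World frame = base frame: x ahead of the robot, y to its left, z up, the work surface at z = 0. Lengths are in m, angles in rad, forces in N, time in s.
With the tool pointing down it reaches from about 0.325 to 0.775 m from the base axis. Payload 9.3 kg.
Tool frame: the origin (TCP) lies midway between the tips of the shut fingers; the grasp point (between the pads) lies 19 mm behind it; y points along the fingers, x is the direction in which the jaws open and shut, and the axes are right-handed (so a half turn about y gives the same grasp; the last joint's range is limited). The gripper opens to 85 mm and grips with 20 to 120 N. Pads are 22 mm wide; open, the fingers measure 114 mm over their backs; the gripper's body (76 mm by 85 mm) begins 54 mm behind the grasp point. The pads swing forward as they close: fully open they stand 13 mm farther back than shut.
Start: joints at [1.195, 0.259, 0.021, 1.334, 0, 1.418], TCP at [0.122, 0.536, 0.231] pointing down, gripper open.
Joint ranges: [-3.04, 3.04], [-0.91, 1.82], [-1.04, 1.36], [-1.92, 1.95], [-1.52, 1.45], [-3.14, 3.14]. Speed limits (rad/s): [2.22, 2.22, 2.79, 3.14, 3.14, 3.14].

### API

Orientations are given as a unit quaternion [w, x, y, z].
In Python, from plant import env gives the robot as it stands. The module is installed in compiled form; this text tells all that it offers.
- The arm moves only by the tool apply_moves, never from a script. Its argument "moves" is a list of rows, each an object with "fingers": the closure in counts, from 0 (fully open) to 255 (shut); "linear": the shift along the tool's x, y, z as a fraction of full scale, a list of three; "turn": the turn, a rotation vector about the tool's x, y, z as a fraction of full scale, a list of three. A call has 1 to 20 rows; each row is the pose to reach, as a shift and turn from the pose commanded when the call began, along the tool's axes at that moment, turning the shorter way round; what a row does not reach only later rows make up. Full scale, the value 1, is 15 cm for a shift and 180 degrees for a turn. A row lasts 1/10 s, in which the tool goes at most 50 mm and 8.59 degrees, less where a joint would pass 70% of its speed; a pose out of reach is approached as far as the arm can. A call with a number of a shift or a turn outside -1 to 1 is refused whole. A call with a gripper value outside its range is refused whole. The fingers move at their own pace and stop on an object; the grip force is fixed at half the most. Time passes only in rows, so rows that repeat a pose let the fingers close. It gives the time, the measured TCP pose, the force and the opening at its end, in the units of the state.
- env.get_state(): the state, without advancing time (a new reading comes with each control period).
- env.read_camera(name): name is "scene" or "top" or "wrist"; returns the picture (400x640x3 uint8, red, green, blue); there is no depth.
- env.camera_params(name): a dict with "intrinsics" (3x3 intrinsics, pixels), "extrinsics" (4x4, takes a point from world to camera coordinates). Camera axes: x right, y up, looking along -z (the intrinsics and any distortion apply to the point x, -y, -z); pixel columns grow to the right and rows downward; lengths in m; the calibration is good to about 2 mm. The wrist camera is an equidistant fisheye: a pixel r from the principal point sees the ray r / f radians off the axis. A picture is of the moment at which its call begins: read the wrist's pose just before it. camera_params takes no time and is no camera call; for the wrist camera it gives the pose at the moment of the call.
- env.close_job(): hands the job in, once; it reports no verdict.
The state is a dict: "time": time; "qpos": joint angles; "dq": joint speeds; "joint_torque": joint torques, N m; "eef_pos": TCP position; "tool_rot": TCP orientation; "ft_force": force on the tool from outside, world axes, zero at the start; "torque": the same for the moment, N m; "width": finger opening in m.
Only numpy, scipy, OpenCV 4.12 (cv2) and the standard library are available. Lean on these libraries where they do the work, as an engineer would, in place of code of your own. Each camera call takes 0.05 s, during which the arm holds its last target. There are 200 camera calls.

## Working session

There is one attempt and no reset: what is moved stays moved. The work goes in short steps, Python scripts to look and compute and a tool call to move; the robot and the scene stay as the last step left them, time stands still between calls to the robot, and variables do not carry over. Pictures are saved under pics/ and viewed, about 8 in all and at most 12, crops included, and the job is handed in when it is done.

Besides the shell and the picture viewer there is one more tool, called after "Emit:" as name(argument=value, ...), one argument or row to a line, values as JSON. apply_moves: Moves the arm, as the interface text tells. Its arguments: {"type":"object","properties":{"moves":{"type":"array"}},"required":["moves"]}

```bash
mkdir -p pics; python3 - <<'E'
from plant import env
import cv2,numpy as np
s=env.get_state(); print({k:np.round(v,3).tolist() for k,v in s.items()})
for n in ['scene','top']:
    im=env.read_camera(n); cv2.imwrite(f'pics/{n}0.png',im[:,:,::-1]); p=env.camera_params(n); print(n,np.round(p['intrinsics'],1).tolist(),np.round(p['extrinsics'],3).tolist())
E
```

```text
{'time': 0.0, 'qpos': [1.195, 0.259, 0.021, 1.334, -0.0, 1.418], 'dq': [-0.0, -0.002, 0.001, 0.0, 0.002, 0.001], 'joint_torque': [-0.001, -55.565, 34.452, 0.014, -0.0, 0.0], 'eef_pos': [0.121, 0.536, 0.231], 'tool_rot': [-0.552, 0.553, 0.441, -0.442], 'ft_force': [0.113, 0.585, 0.196], 'torque': [0.03, 0.023, -0.022], 'width': 0.086}
scene [[506.1, 0.0, 321.2], [0.0, 506.1, 201.5], [0.0, 0.0, 1.0]] [[-0.894, 0.447, 0.014, 0.429], [-0.37, -0.757, 0.539, 0.174], [0.252, 0.476, 0.842, -1.68], [0.0, 0.0, 0.0, 1.0]]
top [[510.4, 0.0, 303.3], [0.0, 510.4, 190.7], [0.0, 0.0, 1.0]] [[0.37, -0.929, -0.007, -0.116], [0.747, 0.293, 0.597, -0.451], [-0.553, -0.226, 0.802, -1.048], [0.0, 0.0, 0.0, 1.0]]
```

View pics/scene0.png

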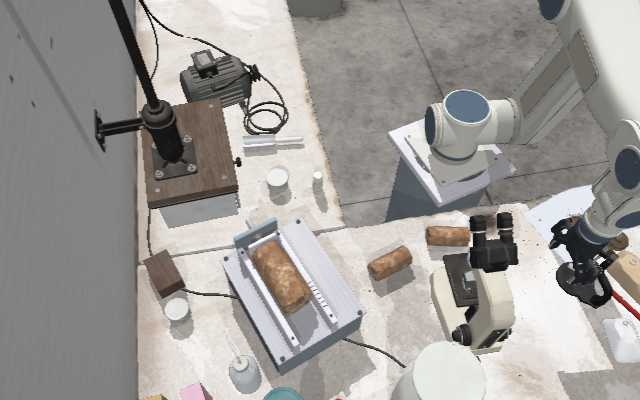

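View pics/top0.png

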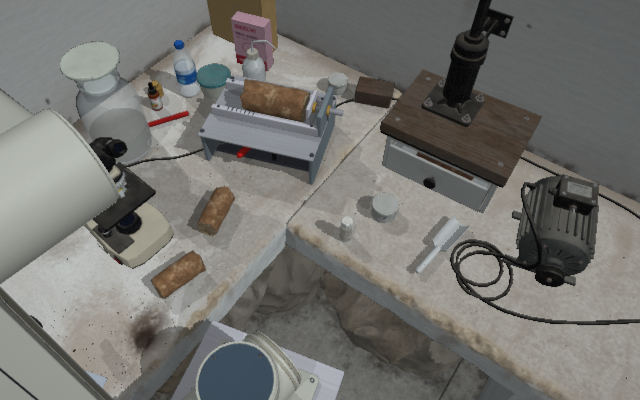

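The scene view shows the extruder at (290,290) with the big core at (280,275). Two small cores lie at (390,262) and (447,236), the microscope is at (475,285), and the tin and vial are at (277,178) and (318,178). In the top view the red lever sleeve shows under the bed at about (245,152). A red rod at (168,119) and the small cores at (215,210) and (178,273) are look-alikes. I choose the sleeve under the bed and will check it in a close crop.

```bash
python3 - <<'E'
import cv2,numpy as np
a=cv2.imread('pics/top0.png')[70:200,185:355]; b=cv2.imread('pics/scene0.png')[210:375,215:375]
a=cv2.resize(a,None,fx=4.5,fy=4.5,interpolation=cv2.INTER_CUBIC)[:585,:765]
cv2.imwrite('pics/c1.png',a); cv2.imwrite('pics/c2.png',cv2.resize(b,None,fx=3.6,fy=3.6,interpolation=cv2.INTER_CUBIC))
E
```

```text
(no output)
```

View pics/c1.png

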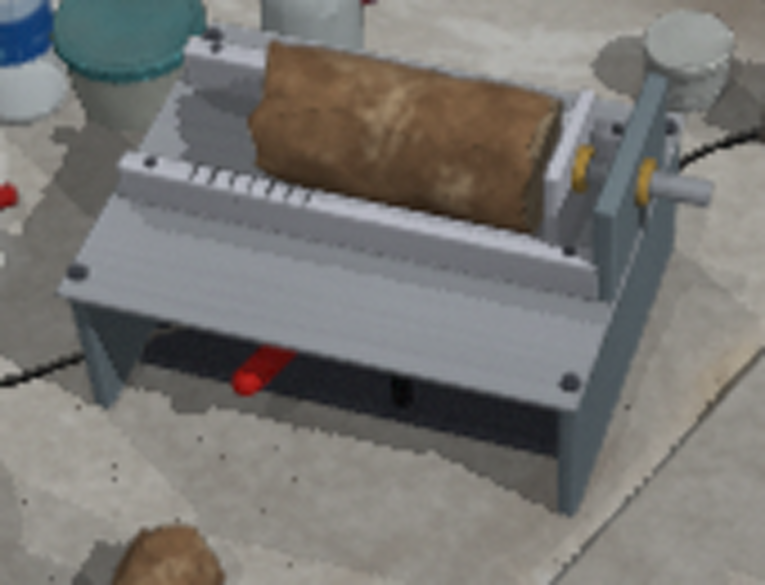

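View pics/c2.png

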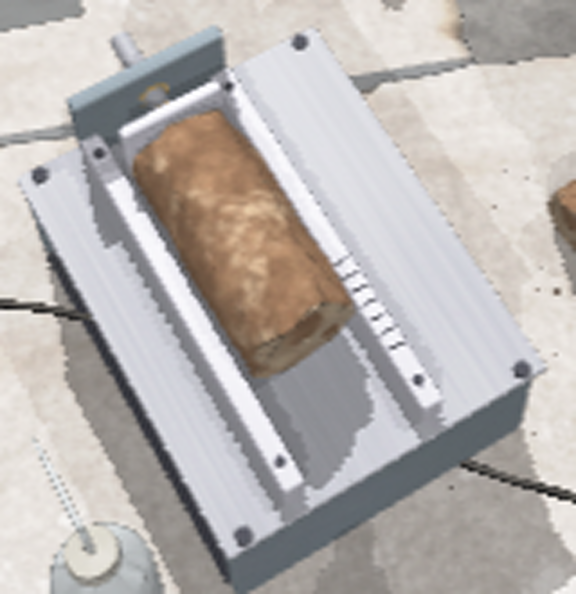

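The crops confirm it: the red sleeve under the bed has its tip at crop (247,382). The bed corners are clear in both views, and the large core lies between the rails. Next I locate everything.

```bash
cat > h.py <<'E'
import numpy as np,cv2
from plant import env
from scipy.spatial.transform import Rotation as R
def ray(n,uv):
    p=env.camera_params(n);K=p['intrinsics'];E=np.array(p['extrinsics']);u,v=uv
    d=np.array([(u-K[0][2])/K[0][0],-(v-K[1][2])/K[1][1],-1]);return -E[:3,:3].T@E[:3,3],E[:3,:3].T@d
def onz(n,uv,z):
    o,d=ray(n,uv);return o+d*(z-o[2])/d[2]
def proj(n,P):
    p=env.camera_params(n);K=np.array(p['intrinsics']);E=np.array(p['extrinsics']);c=E[:3,:3]@P+E[:3,3]
    return (K@np.array([c[0],-c[1],-c[2]]))[:2]/-c[2]
def rot(s): q=s['tool_rot'];return R.from_quat([q[1],q[2],q[3],q[0]])
E
python3 - <<'E'
from h import *
A=lambda u,v:(185+u/4.5,70+v/4.5)
B=lambda u,v:(215+u/3.6,210+v/3.6)
fl=onz('top',A(60,293),.116);fr=onz('top',A(577,408),.116)
sfr=onz('scene',B(318,28),.116);sfl=onz('scene',B(545,370),.116);bl=onz('scene',B(233,555),.116);br=onz('scene',B(20,183),.116)
for k,v in dict(fl=fl,fr=fr,sfl=sfl,sfr=sfr,bl=bl,br=br).items(): print(k,v.round(4))
print(np.linalg.norm(fl-fr),np.linalg.norm(sfl-sfr),np.linalg.norm(sfl-bl))
FL=(fl+sfl)/2;FR=(fr+sfr)/2
ey=FL-FR;ey/=np.linalg.norm(ey);ex=np.array([ey[1],-ey[0],0])
m=(FL+FR)/2; piv=m+.161*ex; piv[2]=.055
print('ex',ex,'ey',ey,'front mid',m,'piv',piv)
tip=onz('top',A(247,380),.055)
print('tip',tip,'rel',(tip-piv)@ex,(tip-piv)@ey,np.arctan2((tip-piv)@ey,-(tip-piv)@ex))
for n,uv,z in [('tin',(385,203),.044),('vial',(347,221),.077),('core1',(215,195),.0),('core2',(178,273),0)]:print(n,onz('top',uv,z).round(3))
np.savez('m.npz',ex=ex,ey=ey,piv=piv)
E
```

```text
fl [0.5535 0.3932 0.116 ]
fr [0.582  0.0789 0.116 ]
sfl [0.5578 0.4026 0.116 ]
sfr [0.5802 0.0879 0.116 ]
bl [0.8003 0.422  0.116 ]
br [0.8303 0.111  0.116 ]
0.3156164089224751 0.31554463217361345 0.24330330071673786
ex [0.99674398 0.08063153 0.        ] ey [-8.06315314e-02  9.96743977e-01 -1.75909681e-16] front mid [0.56838259 0.24065354 0.116     ] piv [0.72885837 0.25363521 0.055     ]
tip [0.57789042 0.29038279 0.055     ] rel -0.14751338030360422 0.048800699186566536 0.31948882331646516
tin [ 0.574 -0.121  0.044]
vial [ 0.465 -0.054  0.077]
core1 [0.464 0.316 0.   ]
core2 [0.223 0.291 0.   ]
```

```bash
cat >> h.py <<'E'
M=dict(np.load('m.npz')) if __import__('os').path.exists('m.npz') else {}
def goal(tilt=27,az=-.1):
    t=np.radians(tilt);y=np.array([np.cos(t)*np.cos(az),np.cos(t)*np.sin(az),-np.sin(t)])
    x=np.cross(y,[0,0,1]);x/=np.linalg.norm(x);return [R.from_matrix(np.c_[x*g,y,np.cross(x*g,y)]) for g in(1,-1)]
def delta(P,Rg=None):
    s=env.get_state();r=rot(s);d=r.inv().apply(np.array(P)-s['eef_pos'])/.15
    v=np.zeros(3) if Rg is None else (r.inv()*Rg).as_rotvec()/np.pi
    return d.round(3).tolist(),v.round(3).tolist()
def mach(x,y,z): p=M['piv']+x*M['ex']+y*M['ey'];p[2]=z;return p
E
python3 - <<'E'
from h import *
print(rot(env.get_state()).as_matrix().round(3))
print(delta([.122,.536,.45]))
for g in goal(): print(delta([.35,.25,.45],g))
print(mach(-.132,.092,.045))
E
```

```text
[[ 0.221 -0.    -0.975]
 [ 0.975 -0.001  0.221]
 [-0.001 -1.     0.   ]]
([-0.002, -1.462, -0.004], [0.0, 0.0, 0.0])
([-1.526, -1.46, -1.907], [0.032, 0.824, -0.505])
([-1.526, -1.46, -1.907], [-0.35, -0.035, -0.022])
[0.58987006 0.3346923  0.045     ]
```

Emit:
apply_moves(
  moves=[
    {"fingers": 255,"linear": [0,-1,0],"turn": [0,0,0]},
    {"fingers": 255,"linear": [0,-1,0],"turn": [0,0,0]},
    {"fingers": 255,"linear": [0,-1,0],"turn": [0,0,0]},
    {"fingers": 255,"linear": [0,-1,0],"turn": [0,0,0]},
    {"fingers": 255,"linear": [0,-1,0],"turn": [0,0,0]},
  ],
)

```text
time: 0.6
eef_pos: [0.1217, 0.5368, 0.3818]
tool_rot: [0.553, -0.552, -0.442, 0.441]
ft_force: [0.0, 0.2, -1.5]
width: 0.012
```

Emit:
apply_moves(
  moves=[
    {"fingers": 255,"linear": [0,-0.5,0],"turn": [0,0,0]},
    {"fingers": 255,"linear": [0,-0.5,0],"turn": [0,0,0]},
    {"fingers": 255,"linear": [-0.8,-0.5,-0.8],"turn": [0,0,0]},
    {"fingers": 255,"linear": [-0.8,-0.5,-0.8],"turn": [0,0,0]},
    {"fingers": 255,"linear": [-0.8,-0.5,-0.8],"turn": [0,0,0]},
    {"fingers": 255,"linear": [-0.8,-0.5,-0.8],"turn": [0,0,0]},
    {"fingers": 255,"linear": [-0.8,-0.5,-0.8],"turn": [0,0,0]},
    {"fingers": 255,"linear": [-0.8,-0.5,-0.8],"turn": [0,0,0]},
  ],
)

```text
time: 1.4
eef_pos: [0.2122, 0.3927, 0.4553]
tool_rot: [-0.553, 0.553, 0.44, -0.442]
ft_force: [-0.9, 0.6, 0.5]
width: 0.0002
```

```bash
python3 - <<'E'
from h import *
s=env.get_state();print(s['qpos'].round(3) if hasattr(s['qpos'],'round') else s['qpos'],s['time'],s['width'])
print(delta([.36,.25,.42],goal()[1]))
E
```

```text
[0.887 0.114 0.407 1.866 0.    1.111] 1.4 0.0001788976228346894
([-0.708, 0.235, -1.173], [-0.35, -0.035, -0.022])
```

Emit:
apply_moves(
  moves=[
    {"fingers": 255,"linear": [-0.7,0.1,-1],"turn": [-0.35,-0.035,-0.022]},
    {"fingers": 255,"linear": [-0.7,0.1,-1],"turn": [-0.35,-0.035,-0.022]},
    {"fingers": 255,"linear": [-0.7,0.1,-1],"turn": [-0.35,-0.035,-0.022]},
    {"fingers": 255,"linear": [-0.7,0.1,-1],"turn": [-0.35,-0.035,-0.022]},
    {"fingers": 255,"linear": [-0.7,0.1,-1],"turn": [-0.35,-0.035,-0.022]},
    {"fingers": 255,"linear": [-0.7,0.1,-1],"turn": [-0.35,-0.035,-0.022]},
    {"fingers": 255,"linear": [-0.7,0.1,-1],"turn": [-0.35,-0.035,-0.022]},
    {"fingers": 255,"linear": [-0.7,0.1,-1],"turn": [-0.35,-0.035,-0.022]},
    {"fingers": 255,"linear": [-0.7,0.1,-1],"turn": [-0.35,-0.035,-0.022]},
    {"fingers": 255,"linear": [-0.7,0.1,-1],"turn": [-0.35,-0.035,-0.022]},
    {"fingers": 255,"linear": [-0.7,0.1,-1],"turn": [-0.35,-0.035,-0.022]},
    {"fingers": 255,"linear": [-0.7,0.1,-1],"turn": [-0.35,-0.035,-0.022]},
  ],
)

```text
time: 2.6
eef_pos: [0.3357, 0.2577, 0.4418]
tool_rot: [-0.173, 0.721, 0.653, -0.156]
ft_force: [0.3, 0.8, 0.4]
width: 0.0
```

```bash
python3 - <<'E'
from h import *
s=env.get_state();print(s['qpos'],s['time'],s['eef_pos']);print(rot(s).as_matrix().round(3))
g=goal()[1];T=mach(-.132,.092,.045)
pre=T-.15*g.as_matrix()[:,1]; print(pre)
print(delta(pre+[0,0,.1],g)); 
im=env.read_camera('top');cv2.imwrite('pics/t1.png',im[:,:,::-1])
E
```

```text
[ 1.02572439 -0.31954509 -0.46793949  0.71881176 -0.9342892   0.76083707] 2.6 [0.335664   0.25773825 0.4418123 ]
[[ 0.1    0.887 -0.451]
 [ 0.995 -0.088  0.047]
 [ 0.002 -0.453 -0.891]]
[0.45688678 0.34803513 0.11309857]
([0.677, 1.355, 1.023], [0.0, -0.001, 0.0])
```

View pics/t1.png

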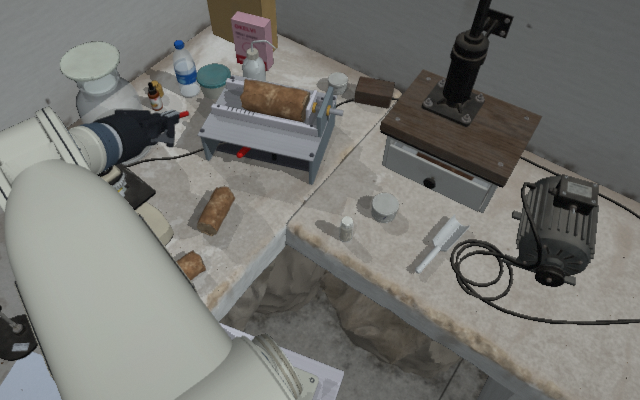

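The tool is tilted and clear of everything at (180,115). The wrist's final place may come near the microscope, so I measure that.

```bash
python3 - <<'E'
from h import *
for n,uv,z in [('scene',(478,213),.36),('scene',(507,213),.36),('scene',(475,265),.33),('scene',(515,262),.33),('scene',(447,258),.12),('scene',(478,300),.12),('scene',(435,285),.03),('scene',(447,340),.03),('scene',(505,345),.03),
 ('top',(130,262),.03),('top',(172,232),.03),('top',(155,188),.12),('top',(128,205),.12)]: print(n,uv,z,onz(n,uv,z).round(3))
for y in (.03,.06):
  pass
for uv in [(198,225),(212,234),(235,195),(222,188)]: print('core1',onz('top',uv,.02).round(3))
E
```

```text
scene (478, 213) 0.36 [0.286 0.38  0.36 ]
scene (507, 213) 0.36 [0.228 0.408 0.36 ]
scene (475, 265) 0.33 [0.352 0.473 0.33 ]
scene (515, 262) 0.33 [0.269 0.505 0.33 ]
scene (447, 258) 0.12 [0.295 0.367 0.12 ]
scene (478, 300) 0.12 [0.291 0.499 0.12 ]
scene (435, 285) 0.03 [0.328 0.393 0.03 ]
scene (447, 340) 0.03 [0.385 0.534 0.03 ]
scene (505, 345) 0.03 [0.258 0.611 0.03 ]
top (130, 262) 0.03 [0.195 0.399 0.03 ]
top (172, 232) 0.03 [0.305 0.348 0.03 ]
top (155, 188) 0.12 [0.358 0.405 0.12 ]
top (128, 205) 0.12 [0.291 0.438 0.12 ]
core1 [0.353 0.303 0.02 ]
core1 [0.342 0.257 0.02 ]
core1 [0.472 0.257 0.02 ]
core1 [0.48 0.3  0.02]
```

```bash
python3 - <<'E'
from h import *
g=goal(27,.25)[1];T=mach(-.136,.098,.045);pre=T-.15*g.as_matrix()[:,1];print(T,pre)
print(delta(pre+[0,0,.15],g));print(delta(pre,g));print(delta(T,g))
E
```

```text
[0.5853993  0.34035023 0.045     ] [0.4559032  0.30728445 0.11309857]
([0.408, 1.221, 0.716], [0.0, -0.051, -0.099])
([0.406, 1.674, 1.607], [0.0, -0.051, -0.099])
([0.711, 2.626, 1.634], [0.0, -0.051, -0.099])
```

Emit:
apply_moves(
  moves=[
    {"fingers": 255,"linear": [0.4,0.9,0.3],"turn": [0,-0.051,-0.099]},
    {"fingers": 255,"linear": [0.4,0.9,0.3],"turn": [0,-0.051,-0.099]},
    {"fingers": 255,"linear": [0.4,0.9,0.3],"turn": [0,-0.051,-0.099]},
    {"fingers": 255,"linear": [0.4,0.9,0.3],"turn": [0,-0.051,-0.099]},
    {"fingers": 255,"linear": [0.4,1,0.75],"turn": [0,-0.051,-0.099]},
    {"fingers": 255,"linear": [0.4,1,0.75],"turn": [0,-0.051,-0.099]},
    {"fingers": 255,"linear": [0.4,1,0.75],"turn": [0,-0.051,-0.099]},
    {"fingers": 255,"linear": [0.4,1,0.75],"turn": [0,-0.051,-0.099]},
  ],
)

```text
time: 3.45
eef_pos: [0.4244, 0.3094, 0.2742]
tool_rot: [-0.142, 0.597, 0.768, -0.184]
ft_force: [-0.3, -0.3, 0.6]
width: 0.0001
```

```bash
python3 - <<'E'
from h import *
g=goal(27,.25)[1];T=mach(-.136,.098,.045);pre=T-.15*g.as_matrix()[:,1]
s=env.get_state();print(s['qpos'],s['eef_pos'],s['ft_force'])
print(delta(pre,g));print(delta(T,g))
cv2.imwrite('pics/s2.png',env.read_camera('scene')[:,:,::-1])
E
```

```text
[ 0.67893105 -0.20909234 -0.93654236 -0.21900964 -0.3800659   0.20346145] [0.42440545 0.3093912  0.27419532] [-0.3458002  -0.33351142  0.5972563 ]
([-0.065, 0.664, 0.868], [0.001, 0.0, -0.0])
([-0.065, 1.664, 0.87], [0.001, 0.0, -0.0])
```

View pics/s2.png

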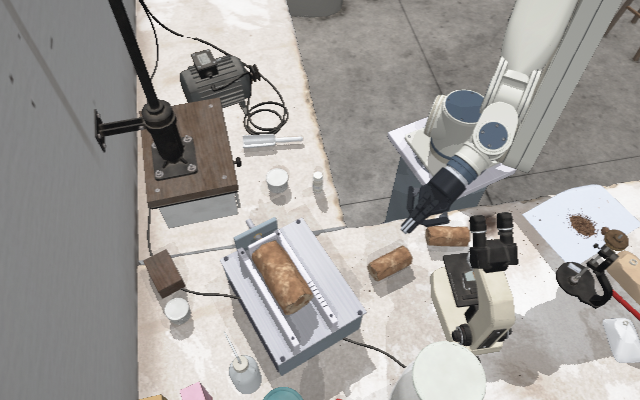

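The gripper at (415,215) clears the microscope. Next I descend to the pre-entry point.

Emit:
apply_moves(
  moves=[
    {"fingers": 255,"linear": [-0.05,0.65,0.87],"turn": [0,0,0]},
    {"fingers": 255,"linear": [-0.05,0.65,0.87],"turn": [0,0,0]},
    {"fingers": 255,"linear": [-0.05,0.65,0.87],"turn": [0,0,0]},
    {"fingers": 255,"linear": [-0.05,0.65,0.87],"turn": [0,0,0]},
    {"fingers": 255,"linear": [-0.05,0.65,0.87],"turn": [0,0,0]},
    {"fingers": 255,"linear": [-0.05,0.65,0.87],"turn": [0,0,0]},
  ],
)

```text
time: 4.1
eef_pos: [0.4757, 0.342, 0.1438]
tool_rot: [-0.154, 0.602, 0.757, -0.203]
ft_force: [0.0, 0.5, 0.1]
width: -0.0005
```

```bash
python3 - <<'E'
from h import *
g=goal(27,.25)[1];T=mach(-.136,.098,.045)
s=env.get_state();print(s['qpos'],s['eef_pos'],s['ft_force'])
print(delta(T,g))
cv2.imwrite('pics/t3.png',env.read_camera('top')[:,:,::-1])
cv2.imwrite('pics/w3.png',env.read_camera('wrist')[:,:,::-1])
E
```

```text
[ 0.66985881  0.16654686 -1.03895802 -0.64550307 -0.38554882  0.21810997] [0.47565785 0.34200008 0.14376199] [0.01342603 0.49793347 0.12595632]
([-0.17, 0.943, 0.225], [-0.014, 0.0, -0.007])
```

View pics/w3.png

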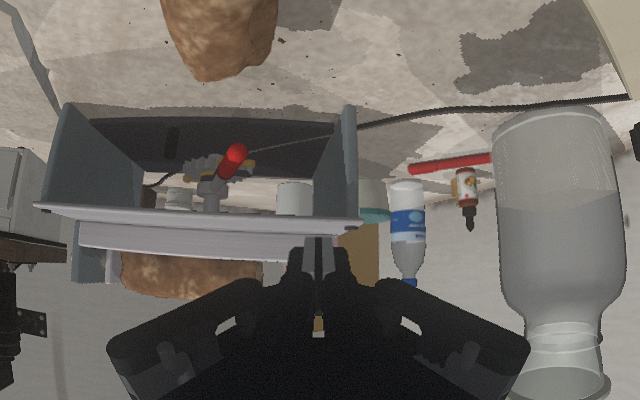

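The wrist view shows the red sleeve end at (237,152), the bed above it and the near small core at the top, upside down. The camera therefore hangs below the tool, so I check its clearance and use it to locate the lever tip.

```bash
cat >> h.py <<'E'
def wray(uv,p=None):
    p=p or env.camera_params('wrist');K=np.array(p['intrinsics']);E=np.array(p['extrinsics'])
    a=(uv[0]-K[0,2])/K[0,0];b=(uv[1]-K[1,2])/K[1,1];r=np.hypot(a,b)
    d=np.array([a/r*np.sin(r),-b/r*np.sin(r),-np.cos(r)]);return -E[:3,:3].T@E[:3,3],E[:3,:3].T@d
E
python3 - <<'E'
from h import *
s=env.get_state();o,d=wray((237,152));print('cam in tool',rot(s).inv().apply(o-s['eef_pos']),o)
for uv,z in [((237,152),.055),((38,205),.11),((360,226),.116)]:
  o,d=wray(uv);P=o+d*(z-o[2])/d[2];q=P-M['piv'];print(uv,P,q@M['ex'],q@M['ey'])
E
```

```text
cam in tool [-0.000263   -0.14324801  0.072198  ] [0.3191393  0.3050136  0.15216572]
(237, 152) [0.57971222 0.2914159  0.055     ] -0.14561421386822362 0.04968356060205066
(38, 205) [0.62335297 0.05764652 0.11      ] -0.12096473934240487 -0.18684348163887105
(360, 226) [0.57761237 0.40399038 0.116     ] -0.138630170924363 0.16206080806489825
```

The lever tip is confirmed at (0.579, 0.291). The camera under the tool would hit the small core, so I roll the tool half a turn to put the camera on top.

Emit:
apply_moves(
  moves=[
    {"fingers": 255,"linear": [0,0,-0.1],"turn": [0,0.3,0]},
    {"fingers": 255,"linear": [0,0,-0.1],"turn": [0,0.3,0]},
    {"fingers": 255,"linear": [0,0,-0.1],"turn": [0,0.3,0]},
  ],
)

```text
time: 4.5
eef_pos: [0.4823, 0.3435, 0.159]
tool_rot: [-0.321, 0.632, 0.703, -0.06]
ft_force: [-1.6, 0.3, 0.6]
width: 0.0003
```

```bash
python3 - <<'E'
from h import *
s=env.get_state();print(s['qpos'],s['eef_pos'],s['ft_force'])
E
```

```text
[ 0.66159184  0.13635193 -1.00719851 -0.58896035 -0.37848322  0.66946337] [0.48228342 0.34347521 0.15895668] [-1.59655766  0.26091968  0.61818038]
```

Emit:
apply_moves(
  moves=[
    {"fingers": 255,"linear": [0,0,0],"turn": [0,-0.57,0]},
    {"fingers": 255,"linear": [0,0,0],"turn": [0,-0.57,0]},
    {"fingers": 255,"linear": [0,0,0],"turn": [0,-0.57,0]},
    {"fingers": 255,"linear": [0,0,0],"turn": [0,-0.57,0]},
    {"fingers": 255,"linear": [0,0,0],"turn": [0,-0.57,0]},
    {"fingers": 255,"linear": [0,0,0],"turn": [0,-0.57,0]},
    {"fingers": 255,"linear": [0,0,0],"turn": [0,-0.57,0]},
    {"fingers": 255,"linear": [0,0,0],"turn": [0,-0.57,0]},
    {"fingers": 255,"linear": [0,0,0],"turn": [0,-0.57,0]},
    {"fingers": 255,"linear": [0,0,0],"turn": [0,-0.57,0]},
    {"fingers": 255,"linear": [0,0,0],"turn": [0,-0.57,0]},
    {"fingers": 255,"linear": [0,0,0],"turn": [0,-0.57,0]},
  ],
)

```text
time: 5.7
eef_pos: [0.482, 0.3434, 0.1584]
tool_rot: [0.352, 0.345, 0.688, -0.533]
ft_force: [-0.2, -0.3, -0.0]
width: -0.0
```

```bash
python3 - <<'E'
from h import *
s=env.get_state();print(s['qpos'],s['eef_pos'],s['ft_force'])
g=goal(27,.25)[0];T=mach(-.136,.098,.045);pre=T-.09*g.as_matrix()[:,1]
print(delta(pre,g),delta(T,g))
E
```

```text
[ 0.66174873  0.13681211 -1.00784703 -0.58907025 -0.37846671 -1.13353764] [0.48197541 0.34335867 0.15838684] [-0.22581312 -0.26004168 -0.00322035]
([0.309, 0.353, 0.257], [0.003, -0.571, 0.017]) ([0.288, 0.953, 0.239], [0.003, -0.571, 0.017])
```

Now I finish the roll and move toward pre-entry.

Emit:
apply_moves(
  moves=[
    {"fingers": 255,"linear": [0,0,0],"turn": [0.003,-0.571,0.017]},
    {"fingers": 255,"linear": [0,0,0],"turn": [0.003,-0.571,0.017]},
    {"fingers": 255,"linear": [0,0,0],"turn": [0.003,-0.571,0.017]},
    {"fingers": 255,"linear": [0,0,0],"turn": [0.003,-0.571,0.017]},
    {"fingers": 255,"linear": [0,0,0],"turn": [0.003,-0.571,0.017]},
    {"fingers": 255,"linear": [0,0,0],"turn": [0.003,-0.571,0.017]},
    {"fingers": 255,"linear": [0,0,0],"turn": [0.003,-0.571,0.017]},
    {"fingers": 255,"linear": [0,0,0],"turn": [0.003,-0.571,0.017]},
    {"fingers": 255,"linear": [0,0,0],"turn": [0.003,-0.571,0.017]},
    {"fingers": 255,"linear": [0,0,0],"turn": [0.003,-0.571,0.017]},
    {"fingers": 255,"linear": [0.31,0.35,0.26],"turn": [0.003,-0.571,0.017]},
    {"fingers": 255,"linear": [0.31,0.35,0.26],"turn": [0.003,-0.571,0.017]},
    {"fingers": 255,"linear": [0.31,0.35,0.26],"turn": [0.003,-0.571,0.017]},
    {"fingers": 255,"linear": [0.31,0.35,0.26],"turn": [0.003,-0.571,0.017]},
  ],
)

```text
time: 7.1
eef_pos: [0.5276, 0.3428, 0.1006]
tool_rot: [0.759, -0.195, 0.155, -0.601]
ft_force: [-0.9, 0.3, 0.9]
width: -0.0002
```

```bash
python3 - <<'E'
from h import *
s=env.get_state();print(s['qpos'],s['eef_pos'],s['ft_force'])
g=goal(27,.25)[0];T=mach(-.136,.098,.045)
print(delta(T,g))
cv2.imwrite('pics/w4.png',env.read_camera('wrist')[:,:,::-1])
E
```

```text
[ 0.58585053  0.33730524 -1.04155476 -0.8481537  -0.30938717 -2.96415054] [0.52764523 0.34277029 0.10055933] [-0.92364435  0.28876437  0.88475336]
([0.104, 0.504, -0.146], [0.01, -0.003, 0.005])
```

View pics/w4.png

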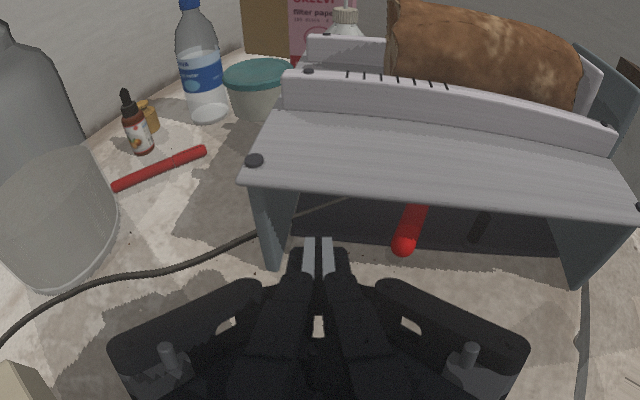

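The wrist view from above is good: the sleeve end is at (403,246) and the closed fingertips at (318,245), to its left, outside the bed. J3 is at its limit, so I approach in small steps.

Emit:
apply_moves(
  moves=[
    {"fingers": 255,"linear": [0.05,0.25,-0.07],"turn": [0.01,0,0]},
    {"fingers": 255,"linear": [0.05,0.25,-0.07],"turn": [0.01,0,0]},
    {"fingers": 255,"linear": [0.05,0.25,-0.07],"turn": [0.01,0,0]},
  ],
)

```text
time: 7.45
eef_pos: [0.5578, 0.3439, 0.073]
tool_rot: [0.762, -0.185, 0.146, -0.604]
ft_force: [0.0, -0.7, 0.8]
width: -0.0003
```

```bash
python3 - <<'E'
from h import *
s=env.get_state();print(s['qpos'],s['eef_pos'],s['ft_force'],rot(s).as_matrix()[:,1])
for t in (27,35):
  g=goal(t,.25)[0];T=mach(-.136,.098,.045)
  print(delta(T,g))
E
```

```text
[ 0.55095001  0.4592963  -1.04194158 -1.00378142 -0.28412514 -2.99275267] [0.55775224 0.34385263 0.07303738] [ 0.00155944 -0.7212679   0.83143406] [ 0.86548672  0.20276555 -0.4580599 ]
([0.065, 0.24, -0.087], [0.001, -0.002, 0.006])
([0.065, 0.24, -0.087], [-0.043, -0.003, 0.005])
```

Emit:
apply_moves(
  moves=[
    {"fingers": 255,"linear": [0.06,0.24,-0.08],"turn": [0,0,0.005]},
    {"fingers": 255,"linear": [0.06,0.24,-0.08],"turn": [0,0,0.005]},
    {"fingers": 255,"linear": [0.06,0.24,-0.08],"turn": [0,0,0.005]},
  ],
)

```text
time: 7.75
eef_pos: [0.5858, 0.3411, 0.048]
tool_rot: [0.767, -0.183, 0.146, -0.598]
ft_force: [-0.4, 0.1, 0.1]
width: -0.0
```

```bash
python3 - <<'E'
from h import *
s=env.get_state();print(s['qpos'],s['eef_pos'],s['ft_force'],rot(s).as_matrix().round(3))
q=s['eef_pos']-M['piv'];print(q@M['ex'],q@M['ey'])
g=goal(27,.25)[0];print(delta(mach(-.136,.098,.045),g),delta(mach(-.136,.0,.045),g))
cv2.imwrite('pics/w5.png',env.read_camera('wrist')[:,:,::-1])
E
```

```text
[ 0.50083387  0.54395874 -1.02501852 -1.08267473 -0.22483442 -3.01849348] [0.58582162 0.3410745  0.04801479] [-0.4227411   0.08712201  0.08739252] [[ 0.243  0.863  0.443]
 [-0.97   0.218  0.106]
 [-0.005 -0.456  0.89 ]]
-0.13552065392487053 0.0986878510026784
([0.004, 0.006, -0.02], [0.001, -0.002, 0.001]) ([0.649, -0.091, -0.065], [0.001, -0.002, 0.001])
```

View pics/w5.png

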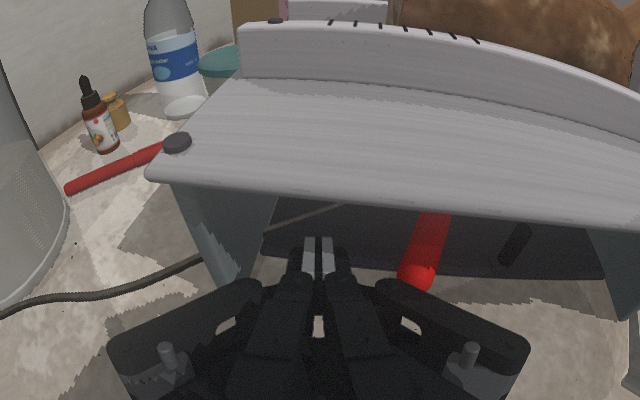

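Fingertips sit under the bed edge at +y of the sleeve, whose end is at (417,275). I start driving slowly, adding a little roll to keep j6 off its limit.

Emit:
apply_moves(
  moves=[
    {"fingers": 255,"linear": [0.06,-0.03,-0.02],"turn": [0,0.05,0]},
    {"fingers": 255,"linear": [0.12,-0.04,-0.02],"turn": [0,0.05,0]},
    {"fingers": 255,"linear": [0.18,-0.05,-0.03],"turn": [0,0.05,0]},
    {"fingers": 255,"linear": [0.24,-0.06,-0.03],"turn": [0,0.05,0]},
    {"fingers": 255,"linear": [0.3,-0.07,-0.035],"turn": [0,0.05,0]},
    {"fingers": 255,"linear": [0.36,-0.08,-0.04],"turn": [0,0.05,0]},
    {"fingers": 255,"linear": [0.36,-0.08,-0.04],"turn": [0,0.05,0]},
  ],
)

```text
time: 8.5
eef_pos: [0.6033, 0.2963, 0.0538]
tool_rot: [0.75, -0.143, 0.209, -0.612]
ft_force: [-0.9, 2.9, 1.1]
width: 0.0001
```

```bash
cat >> h.py <<'E'
def rep():
    s=env.get_state();q=s['eef_pos']-M['piv'];print('t',s['time'],'q',np.round(s['qpos'],3),'mach',np.round([q@M['ex'],q@M['ey'],s['eef_pos'][2]],4),'F mach',np.round([s['ft_force']@M['ex'],s['ft_force']@M['ey'],s['ft_force'][2]],2))
    y=rot(s).as_matrix()[:,1];print('az',np.arctan2(y[1],y[0]),'tilt',np.degrees(np.arcsin(-y[2])));return s
E
python3 - <<'E'
from h import *
s=rep();g=rot(s)
for y in (.0,-.03,.098):print(delta(mach(-.140,y,.045)))
E
```

```text
t 8.5 q [ 0.389  0.51  -1.041 -1.058 -0.13  -2.915] mach [-0.1217  0.0526  0.0538] F mach [-0.69  2.93  1.1 ]
az 0.24157933635148107 tilt 28.012979491803325
([0.344, -0.128, -0.082], [0.0, 0.0, 0.0])
([0.541, -0.156, -0.066], [0.0, 0.0, 0.0])
([-0.301, -0.036, -0.135], [0.0, 0.0, 0.0])
```

J3's limit pushed the tip in to x = -0.122. Turning the tool more toward -y as the stroke goes lets the elbow open, so I compute a stroke path that does this.

```bash
cat >> h.py <<'E'
def pathpose(y,x=-.138,z=.047,tilt=27,roll=9):
    az=.25-.4*(.098-y)/.138
    return mach(x,y,z),goal(tilt,az)[0]*R.from_euler('y',roll,degrees=True)
def pp(*ys,**k):
    for y in ys: print(y,*delta(*pathpose(y,**k)))
E
python3 - <<'E'
from h import *
pp(.06,.0526,.04,.03,.02,.01,0,-.01,-.02,-.03)
E
```

```text
0.06 [-0.051, -0.066, -0.096] [0.01, 0.015, -0.027]
0.0526 [-0.003, -0.073, -0.092] [0.011, 0.018, -0.033]
0.04 [0.08, -0.085, -0.085] [0.013, 0.023, -0.044]
0.03 [0.146, -0.095, -0.08] [0.014, 0.028, -0.052]
0.02 [0.212, -0.104, -0.075] [0.015, 0.032, -0.06]
0.01 [0.277, -0.113, -0.069] [0.016, 0.036, -0.068]
0 [0.343, -0.123, -0.064] [0.018, 0.04, -0.076]
-0.01 [0.409, -0.132, -0.059] [0.019, 0.045, -0.084]
-0.02 [0.475, -0.142, -0.053] [0.02, 0.049, -0.092]
-0.03 [0.541, -0.151, -0.048] [0.022, 0.053, -0.1]
```

Emit:
apply_moves(
  moves=[
    {"fingers": 255,"linear": [0,-0.07,-0.09],"turn": [0.01,0.018,-0.033]},
    {"fingers": 255,"linear": [0.04,-0.08,-0.088],"turn": [0.012,0.02,-0.038]},
    {"fingers": 255,"linear": [0.08,-0.085,-0.085],"turn": [0.013,0.023,-0.044]},
    {"fingers": 255,"linear": [0.12,-0.09,-0.082],"turn": [0.014,0.026,-0.048]},
    {"fingers": 255,"linear": [0.15,-0.095,-0.08],"turn": [0.014,0.028,-0.052]},
    {"fingers": 255,"linear": [0.18,-0.1,-0.077],"turn": [0.015,0.03,-0.056]},
    {"fingers": 255,"linear": [0.21,-0.104,-0.075],"turn": [0.015,0.032,-0.06]},
    {"fingers": 255,"linear": [0.21,-0.104,-0.075],"turn": [0.015,0.032,-0.06]},
  ],
)

```text
time: 9.3
eef_pos: [0.5929, 0.2673, 0.0477]
tool_rot: [-0.679, 0.116, -0.219, 0.691]
ft_force: [-3.8, 4.8, 0.4]
width: -0.0001
```

```bash
python3 - <<'E'
from h import *
rep();pp(.098,.02,.01,0,-.01,-.02,-.03,-.04)
E
```

```text
t 9.3 q [ 0.469  0.53  -1.042 -1.05  -0.395 -2.769] mach [-0.1344  0.0246  0.0477] F mach [-3.44  5.13  0.44]
az 0.021362220612369094 tilt 27.37541971809481
0.098 [-0.477, -0.045, -0.103] [-0.008, -0.033, 0.064]
0.02 [0.034, -0.017, -0.009] [0.002, 0.0, 0.001]
0.01 [0.099, -0.014, 0.003] [0.003, 0.004, -0.007]
0 [0.165, -0.01, 0.015] [0.005, 0.009, -0.015]
-0.01 [0.23, -0.007, 0.027] [0.006, 0.013, -0.023]
-0.02 [0.296, -0.003, 0.039] [0.007, 0.017, -0.031]
-0.03 [0.361, 0.0, 0.051] [0.008, 0.021, -0.039]
-0.04 [0.427, 0.004, 0.064] [0.01, 0.025, -0.048]
```

Emit:
apply_moves(
  moves=[
    {"fingers": 255,"linear": [0.03,-0.01,-0.005],"turn": [0.002,0.005,-0.01]},
    {"fingers": 255,"linear": [0.06,-0.01,-0.003],"turn": [0.003,0.01,-0.02]},
    {"fingers": 255,"linear": [0.09,-0.01,0],"turn": [0.004,0.015,-0.03]},
    {"fingers": 255,"linear": [0.115,-0.01,0.005],"turn": [0.005,0.018,-0.038]},
    {"fingers": 255,"linear": [0.14,-0.01,0.01],"turn": [0.005,0.02,-0.045]},
    {"fingers": 255,"linear": [0.14,-0.01,0.01],"turn": [0.005,0.02,-0.045]},
  ],
)

```text
time: 9.9
eef_pos: [0.5922, 0.2469, 0.0474]
tool_rot: [-0.623, 0.103, -0.226, 0.742]
ft_force: [1.6, 5.1, -1.0]
width: 0.0002
```

```bash
python3 - <<'E'
from h import *
s=rep();pp(0,-.01,-.02,-.03,-.04)
m=-M['ey'];print('-y in tool per 10mm',rot(s).inv().apply(m*.01/.15))
E
```

```text
t 9.9 q [ 0.511  0.518 -0.991 -0.928 -0.566 -2.657] mach [-0.1368  0.0043  0.0474] F mach [ 2.01  4.91 -0.99]
az -0.13847684366938365 tilt 27.62011755962527
0 [0.03, -0.0, 0.001] [-0.001, -0.012, 0.03]
-0.01 [0.094, 0.013, 0.017] [0.0, -0.007, 0.022]
-0.02 [0.157, 0.026, 0.033] [0.001, -0.003, 0.014]
-0.03 [0.22, 0.038, 0.049] [0.003, 0.001, 0.005]
-0.04 [0.284, 0.051, 0.065] [0.004, 0.005, -0.003]
-y in tool per 10mm [0.06340936 0.01284434 0.0160848 ]
```

Emit:
apply_moves(
  moves=[
    {"fingers": 255,"linear": [0.012,0.002,0.003],"turn": [0,0,0]},
    {"fingers": 255,"linear": [0.024,0.005,0.006],"turn": [0,0,0]},
    {"fingers": 255,"linear": [0.036,0.007,0.009],"turn": [0,0,0]},
  ],
)

```text
time: 10.2
eef_pos: [0.5927, 0.2414, 0.0474]
tool_rot: [-0.623, 0.103, -0.226, 0.742]
ft_force: [2.7, 6.1, 0.4]
width: -0.0001
```

Emit:
apply_moves(
  moves=[
    {"fingers": 255,"linear": [0.012,0.002,0.003],"turn": [0,0,0]},
    {"fingers": 255,"linear": [0.024,0.005,0.006],"turn": [0,0,0]},
  ],
)

```text
time: 10.4
eef_pos: [0.593, 0.2376, 0.0474]
tool_rot: [-0.623, 0.103, -0.226, 0.742]
ft_force: [2.8, 6.6, -0.2]
width: 0.0002
```

```bash
python3 - <<'E'
from h import *
rep()
E
```

```text
t 10.4 q [ 0.491  0.518 -1.007 -0.951 -0.547 -2.671] mach [-0.1367 -0.005   0.0474] F mach [ 3.29  6.36 -0.18]
az -0.13712578586581162 tilt 27.61071752346627
```

Emit:
apply_moves(
  moves=[
    {"fingers": 255,"linear": [0.012,0.002,0.003],"turn": [0,0,0]},
    {"fingers": 255,"linear": [0.024,0.005,0.006],"turn": [0,0,0]},
  ],
)

```text
time: 10.6
eef_pos: [0.5933, 0.2339, 0.0473]
tool_rot: [-0.623, 0.103, -0.226, 0.742]
ft_force: [3.2, 6.7, -1.0]
width: -0.0001
```

Emit:
apply_moves(
  moves=[
    {"fingers": 255,"linear": [0.012,0.002,0.003],"turn": [0,0,0]},
    {"fingers": 255,"linear": [0.024,0.005,0.006],"turn": [0,0,0]},
  ],
)

```text
time: 10.8
eef_pos: [0.5937, 0.2315, 0.0474]
tool_rot: [-0.624, 0.103, -0.226, 0.74]
ft_force: [-0.1, 17.6, -1.4]
width: -0.0003
```

The force jumped to 17.6 N, which is the stop. I check with the scene camera whether the pusher and core moved.

```bash
cat >> h.py <<'E'
def shift(ref,cur,box):
    u0,v0,u1,v1=box;best=[]
    a=cv2.resize(ref[v0:v1,u0:u1],None,fx=4,fy=4,interpolation=cv2.INTER_CUBIC)
    m=14;b=cv2.resize(cur[v0-m:v1+m,u0-m:u1+m],None,fx=4,fy=4,interpolation=cv2.INTER_CUBIC)
    r=cv2.matchTemplate(b,a,cv2.TM_CCOEFF_NORMED);_,v,_,l=cv2.minMaxLoc(r);return np.array([l[0]/4-m,l[1]/4-m]),round(v,3)
def feedcheck(name):
    cur=env.read_camera('scene')[:,:,::-1];cv2.imwrite(f'pics/{name}.png',cur);ref=cv2.imread('pics/scene0.png')
    p=mach(-.02,-.03,.16);q=mach(-.02,-.02,.16);g=proj('scene',q)-proj('scene',p) # px per 10 mm feed
    for n,bx in dict(core=(256,245,300,300),pusher=(246,231,282,247),still=(300,270,330,300)).items():
        d,v=shift(ref,cur,bx);print(n,d,v,'mm along y',round(10*d@g/(g@g),1))
E
python3 - <<'E'
from h import *
rep();feedcheck('f1')
E
```

```text
t 10.8 q [ 0.475  0.518 -1.018 -0.968 -0.531 -2.682] mach [-0.1365 -0.0111  0.0474] F mach [ 1.29 17.6  -1.45]
az -0.13305829226013863 tilt 27.625192815225834
core [1.75 2.75] 0.989 mm along y 8.8
pusher [2.   4.75] 0.858 mm along y 13.7
still [0.25 0.  ] 0.975 mm along y 0.4
```

The pusher moved about 14 mm and the core about 9 mm, so the first notch is passed and the lever is on its stop. I compute the release path and the lighter az schedule.

```bash
cat >> h.py <<'E'
def pathpose(y,x=-.137,z=.047,tilt=27.5,roll=9):
    az=.12-.25*(.098-y)/.109
    return mach(x,y,z),goal(tilt,az)[0]*R.from_euler('y',roll,degrees=True)
E
python3 - <<'E'
from h import *
pp(-.011,.01,.03,.05,.075,.098)
E
```

```text
-0.011 [0.001, -0.002, -0.004] [0.001, 0.002, 0.001]
0.01 [-0.132, -0.028, -0.037] [-0.001, -0.005, 0.014]
0.03 [-0.259, -0.053, -0.07] [-0.003, -0.011, 0.027]
0.05 [-0.386, -0.078, -0.102] [-0.005, -0.018, 0.04]
0.075 [-0.545, -0.109, -0.142] [-0.008, -0.027, 0.056]
0.098 [-0.691, -0.138, -0.179] [-0.01, -0.034, 0.07]
```

Emit:
apply_moves(
  moves=[
    {"fingers": 255,"linear": [-0.07,-0.015,-0.02],"turn": [0,-0.002,0.007]},
    {"fingers": 255,"linear": [-0.13,-0.028,-0.037],"turn": [-0.001,-0.005,0.014]},
    {"fingers": 255,"linear": [-0.26,-0.053,-0.07],"turn": [-0.003,-0.011,0.027]},
    {"fingers": 255,"linear": [-0.39,-0.078,-0.102],"turn": [-0.005,-0.018,0.04]},
    {"fingers": 255,"linear": [-0.545,-0.109,-0.142],"turn": [-0.008,-0.027,0.056]},
    {"fingers": 255,"linear": [-0.69,-0.138,-0.179],"turn": [-0.01,-0.034,0.07]},
    {"fingers": 255,"linear": [-0.69,-0.138,-0.179],"turn": [-0.01,-0.034,0.07]},
    {"fingers": 255,"linear": [-0.69,-0.138,-0.179],"turn": [-0.01,-0.034,0.07]},
  ],
)

```text
time: 11.65
eef_pos: [0.5843, 0.3378, 0.046]
tool_rot: [0.709, -0.127, 0.214, -0.66]
ft_force: [-0.4, 0.2, 0.1]
width: 0.0001
```

```bash
python3 - <<'E'
from h import *
rep();feedcheck('f2');pp(.098,.075,.06,.045,.03,.018,.008,0,-.004,-.008,-.011)
w=env.read_camera('wrist');cv2.imwrite('pics/w6.png',w[:,:,::-1])
E
```

```text
t 11.65 q [ 0.573  0.539 -0.977 -0.987 -0.407 -2.76 ] mach [-0.1373  0.0955  0.046 ] F mach [-0.34  0.25  0.15]
az 0.11050192005995378 tilt 27.560711989410752
core [1.75 2.75] 0.992 mm along y 8.8
pusher [1.75 3.75] 0.889 mm along y 11.1
still [0.25 0.  ] 0.974 mm along y 0.4
0.098 [-0.02, -0.001, 0.004] [-0.0, -0.001, 0.003]
0.075 [0.132, -0.005, 0.026] [0.002, 0.007, -0.012]
0.06 [0.231, -0.007, 0.04] [0.004, 0.012, -0.021]
0.045 [0.33, -0.01, 0.054] [0.005, 0.017, -0.031]
0.03 [0.429, -0.012, 0.068] [0.007, 0.022, -0.041]
0.018 [0.508, -0.015, 0.079] [0.008, 0.026, -0.048]
0.008 [0.574, -0.016, 0.088] [0.009, 0.03, -0.055]
0 [0.627, -0.018, 0.096] [0.01, 0.032, -0.06]
-0.004 [0.653, -0.018, 0.1] [0.01, 0.034, -0.062]
-0.008 [0.679, -0.019, 0.103] [0.011, 0.035, -0.065]
-0.011 [0.699, -0.02, 0.106] [0.011, 0.036, -0.067]
```

View pics/w6.png

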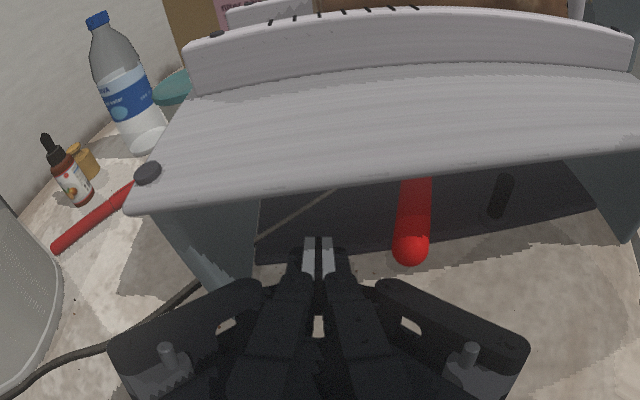

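The lever is back, with its tip at (410,250) clear of the fingers at (320,250). The feed reads about 11–12 mm with no force, so it rests on the first notch. Second stroke.

Emit:
apply_moves(
  moves=[
    {"fingers": 255,"linear": [0.13,-0.005,0.026],"turn": [0.002,0.007,-0.012]},
    {"fingers": 255,"linear": [0.23,-0.007,0.04],"turn": [0.004,0.012,-0.021]},
    {"fingers": 255,"linear": [0.33,-0.01,0.054],"turn": [0.005,0.017,-0.031]},
    {"fingers": 255,"linear": [0.43,-0.012,0.068],"turn": [0.007,0.022,-0.041]},
    {"fingers": 255,"linear": [0.51,-0.015,0.079],"turn": [0.008,0.026,-0.048]},
    {"fingers": 255,"linear": [0.575,-0.016,0.088],"turn": [0.009,0.03,-0.055]},
    {"fingers": 255,"linear": [0.625,-0.018,0.096],"turn": [0.01,0.032,-0.06]},
    {"fingers": 255,"linear": [0.65,-0.018,0.1],"turn": [0.01,0.034,-0.062]},
    {"fingers": 255,"linear": [0.67,-0.019,0.102],"turn": [0.011,0.035,-0.065]},
    {"fingers": 255,"linear": [0.685,-0.019,0.104],"turn": [0.011,0.035,-0.067]},
    {"fingers": 255,"linear": [0.695,-0.02,0.105],"turn": [0.011,0.036,-0.067]},
  ],
)

```text
time: 12.85
eef_pos: [0.594, 0.2327, 0.0477]
tool_rot: [-0.625, 0.098, -0.228, 0.74]
ft_force: [3.2, 10.1, -2.7]
width: 0.0002
```

Emit:
apply_moves(
  moves=[
    {"fingers": 255,"linear": [0.007,0.001,0.002],"turn": [0,0,0]},
    {"fingers": 255,"linear": [0.013,0.003,0.003],"turn": [0,0,0]},
  ],
)

```text
time: 13.05
eef_pos: [0.5942, 0.2319, 0.0476]
tool_rot: [-0.626, 0.098, -0.229, 0.739]
ft_force: [0.8, 17.3, -0.7]
width: -0.0003
```

```bash
python3 - <<'E'
from h import *
rep();feedcheck('f3');pp(-.011,.01,.03,.05,.075,.098)
E
```

```text
t 13.05 q [ 0.472  0.521 -1.023 -0.984 -0.522 -2.678] mach [-0.136  -0.0108  0.0476] F mach [ 2.16 17.21 -0.67]
az -0.12488733689376023 tilt 27.423001708951485
core [4.25 6.5 ] 0.978 mm along y 20.9
pusher [4.75 8.  ] 0.777 mm along y 25.1
still [3.25 3.5 ] 0.935 mm along y 12.6
-0.011 [0.004, -0.004, -0.006] [-0.0, -0.001, -0.002]
0.01 [-0.129, -0.029, -0.041] [-0.002, -0.008, 0.012]
0.03 [-0.256, -0.053, -0.074] [-0.004, -0.014, 0.025]
0.05 [-0.383, -0.078, -0.107] [-0.006, -0.021, 0.037]
0.075 [-0.541, -0.108, -0.149] [-0.009, -0.029, 0.053]
0.098 [-0.687, -0.136, -0.187] [-0.011, -0.037, 0.068]
```

The core advanced 12 mm more and the stop was felt at 17 N. The "still" box is now disturbed because the core enters it, so I ignore it. Release.

Emit:
apply_moves(
  moves=[
    {"fingers": 255,"linear": [-0.07,-0.015,-0.02],"turn": [0,-0.002,0.007]},
    {"fingers": 255,"linear": [-0.13,-0.028,-0.04],"turn": [-0.002,-0.008,0.012]},
    {"fingers": 255,"linear": [-0.26,-0.053,-0.074],"turn": [-0.004,-0.014,0.025]},
    {"fingers": 255,"linear": [-0.385,-0.078,-0.107],"turn": [-0.006,-0.021,0.037]},
    {"fingers": 255,"linear": [-0.54,-0.108,-0.149],"turn": [-0.009,-0.029,0.053]},
    {"fingers": 255,"linear": [-0.685,-0.136,-0.187],"turn": [-0.011,-0.037,0.068]},
    {"fingers": 255,"linear": [-0.685,-0.136,-0.187],"turn": [-0.011,-0.037,0.068]},
    {"fingers": 255,"linear": [-0.685,-0.136,-0.187],"turn": [-0.011,-0.037,0.068]},
  ],
)

```text
time: 13.9
eef_pos: [0.5836, 0.3385, 0.0459]
tool_rot: [0.71, -0.128, 0.213, -0.658]
ft_force: [0.4, 0.3, -0.8]
width: 0.0001
```

```bash
cat >> h.py <<'E'
def levcheck():
    w=env.read_camera('wrist')[200:300,330:500].astype(int);m=(w[:,:,0]>130)&(w[:,:,1]<60)&(w[:,:,2]<60);v,u=np.nonzero(m);k=v>v.max()-20
    o,d=wray((330+u[k].mean(),200+v.max()-10));P=o+d*(.055-o[2])/d[2];q=P-M['piv'];print('lever tip mach',q@M['ex'],q@M['ey'],'ang',.33-np.arctan2(q@M['ey'],-q@M['ex']))
E
python3 - <<'E'
from h import *
rep();feedcheck('f4');levcheck();pp(.075,.06,.045,.03,.018,.008,0,-.004,-.008,-.011)
E
```

```text
t 13.9 q [ 0.574  0.539 -0.978 -0.99  -0.404 -2.764] mach [-0.1379  0.0963  0.0459] F mach [ 0.39  0.29 -0.81]
az 0.1136170854550298 tilt 27.552896848672205
core [4.25 6.5 ] 0.98 mm along y 20.9
pusher [4.   7.25] 0.809 mm along y 22.3
still [3.25 3.5 ] 0.935 mm along y 12.6
lever tip mach -0.14970403191811382 0.04694517334996801 ang 0.026125541251742823
0.075 [0.135, -0.002, 0.028] [0.002, 0.008, -0.013]
0.06 [0.234, -0.005, 0.042] [0.004, 0.013, -0.022]
0.045 [0.333, -0.008, 0.055] [0.005, 0.018, -0.032]
0.03 [0.432, -0.011, 0.069] [0.007, 0.023, -0.041]
0.018 [0.512, -0.013, 0.08] [0.008, 0.027, -0.049]
0.008 [0.578, -0.015, 0.089] [0.009, 0.031, -0.056]
0 [0.63, -0.016, 0.097] [0.01, 0.033, -0.061]
-0.004 [0.657, -0.017, 0.1] [0.01, 0.035, -0.063]
-0.008 [0.683, -0.018, 0.104] [0.011, 0.036, -0.066]
-0.011 [0.703, -0.019, 0.107] [0.011, 0.037, -0.068]
```

Lever back, feed on the second notch. Third stroke.

Emit:
apply_moves(
  moves=[
    {"fingers": 255,"linear": [0.135,-0.002,0.028],"turn": [0.002,0.008,-0.013]},
    {"fingers": 255,"linear": [0.235,-0.005,0.042],"turn": [0.004,0.013,-0.022]},
    {"fingers": 255,"linear": [0.335,-0.008,0.055],"turn": [0.005,0.018,-0.032]},
    {"fingers": 255,"linear": [0.43,-0.011,0.069],"turn": [0.007,0.023,-0.041]},
    {"fingers": 255,"linear": [0.51,-0.013,0.08],"turn": [0.008,0.027,-0.049]},
    {"fingers": 255,"linear": [0.58,-0.015,0.089],"turn": [0.009,0.031,-0.056]},
    {"fingers": 255,"linear": [0.63,-0.016,0.097],"turn": [0.01,0.033,-0.061]},
    {"fingers": 255,"linear": [0.655,-0.017,0.1],"turn": [0.01,0.035,-0.063]},
    {"fingers": 255,"linear": [0.675,-0.018,0.103],"turn": [0.011,0.036,-0.066]},
    {"fingers": 255,"linear": [0.69,-0.019,0.105],"turn": [0.011,0.037,-0.068]},
    {"fingers": 255,"linear": [0.7,-0.019,0.107],"turn": [0.011,0.037,-0.068]},
  ],
)

```text
time: 15.1
eef_pos: [0.5939, 0.2327, 0.0477]
tool_rot: [-0.625, 0.098, -0.229, 0.74]
ft_force: [1.1, 10.1, -1.8]
width: -0.0001
```

Emit:
apply_moves(
  moves=[
    {"fingers": 255,"linear": [0.006,0.001,0.002],"turn": [0,0,0]},
    {"fingers": 255,"linear": [0.012,0.002,0.003],"turn": [0,0,0]},
  ],
)

```text
time: 15.3
eef_pos: [0.5941, 0.232, 0.0476]
tool_rot: [-0.626, 0.098, -0.229, 0.739]
ft_force: [1.1, 15.0, -1.7]
width: -0.0001
```

```bash
python3 - <<'E'
from h import *
rep();feedcheck('f5');pp(-.011,.01,.03,.05,.075,.098)
E
```

```text
t 15.3 q [ 0.472  0.521 -1.022 -0.982 -0.523 -2.677] mach [-0.1361 -0.0107  0.0476] F mach [ 2.34 14.88 -1.7 ]
az -0.12549751568161252 tilt 27.44465580344307
core [ 6.75 10.5 ] 0.96 mm along y 33.6
pusher [ 7.   11.75] 0.743 mm along y 36.8
still [6.5  7.25] 0.913 mm along y 25.8
-0.011 [0.004, -0.003, -0.006] [-0.0, -0.0, -0.001]
0.01 [-0.129, -0.028, -0.041] [-0.002, -0.008, 0.012]
0.03 [-0.256, -0.053, -0.074] [-0.004, -0.014, 0.025]
0.05 [-0.382, -0.077, -0.107] [-0.006, -0.021, 0.038]
0.075 [-0.541, -0.107, -0.149] [-0.009, -0.029, 0.054]
0.098 [-0.687, -0.135, -0.187] [-0.011, -0.037, 0.068]
```

Third stroke is on its stop, with the core another 12.7 mm forward. Release.

Emit:
apply_moves(
  moves=[
    {"fingers": 255,"linear": [-0.07,-0.015,-0.02],"turn": [0,-0.002,0.007]},
    {"fingers": 255,"linear": [-0.13,-0.028,-0.04],"turn": [-0.002,-0.008,0.012]},
    {"fingers": 255,"linear": [-0.26,-0.053,-0.074],"turn": [-0.004,-0.014,0.025]},
    {"fingers": 255,"linear": [-0.385,-0.078,-0.107],"turn": [-0.006,-0.021,0.037]},
    {"fingers": 255,"linear": [-0.54,-0.108,-0.149],"turn": [-0.009,-0.029,0.053]},
    {"fingers": 255,"linear": [-0.685,-0.136,-0.187],"turn": [-0.011,-0.037,0.068]},
    {"fingers": 255,"linear": [-0.685,-0.136,-0.187],"turn": [-0.011,-0.037,0.068]},
    {"fingers": 255,"linear": [-0.685,-0.136,-0.187],"turn": [-0.011,-0.037,0.068]},
  ],
)

```text
time: 16.15
eef_pos: [0.5837, 0.3388, 0.0462]
tool_rot: [0.71, -0.128, 0.213, -0.658]
ft_force: [-0.2, -1.1, -0.9]
width: -0.0001
```

```bash
python3 - <<'E'
from h import *
rep();feedcheck('f6');levcheck();pp(.075,.06,.045,.03,.018,.008,0,-.004,-.008,-.011)
E
```

```text
t 16.15 q [ 0.574  0.538 -0.977 -0.988 -0.405 -2.763] mach [-0.1378  0.0966  0.0462] F mach [-0.25 -1.09 -0.92]
az 0.11360463839961754 tilt 27.54991995269401
core [ 6.5 10. ] 0.963 mm along y 32.1
pusher [ 6.5 11. ] 0.757 mm along y 34.4
still [6.5  7.25] 0.912 mm along y 25.8
lever tip mach -0.15008318727513917 0.046995423303102864 ang 0.026542043714269714
0.075 [0.138, -0.002, 0.027] [0.002, 0.008, -0.013]
0.06 [0.237, -0.005, 0.04] [0.004, 0.013, -0.022]
0.045 [0.336, -0.008, 0.054] [0.005, 0.018, -0.032]
0.03 [0.435, -0.011, 0.068] [0.007, 0.023, -0.041]
0.018 [0.514, -0.013, 0.079] [0.008, 0.027, -0.049]
0.008 [0.58, -0.015, 0.088] [0.009, 0.031, -0.056]
0 [0.633, -0.016, 0.095] [0.01, 0.033, -0.061]
-0.004 [0.659, -0.017, 0.099] [0.01, 0.035, -0.063]
-0.008 [0.686, -0.018, 0.103] [0.011, 0.036, -0.066]
-0.011 [0.705, -0.018, 0.105] [0.011, 0.037, -0.068]
```

Emit:
apply_moves(
  moves=[
    {"fingers": 255,"linear": [0.135,-0.002,0.028],"turn": [0.002,0.008,-0.013]},
    {"fingers": 255,"linear": [0.235,-0.005,0.042],"turn": [0.004,0.013,-0.022]},
    {"fingers": 255,"linear": [0.335,-0.008,0.055],"turn": [0.005,0.018,-0.032]},
    {"fingers": 255,"linear": [0.43,-0.011,0.069],"turn": [0.007,0.023,-0.041]},
    {"fingers": 255,"linear": [0.51,-0.013,0.08],"turn": [0.008,0.027,-0.049]},
    {"fingers": 255,"linear": [0.58,-0.015,0.089],"turn": [0.009,0.031,-0.056]},
    {"fingers": 255,"linear": [0.63,-0.016,0.097],"turn": [0.01,0.033,-0.061]},
    {"fingers": 255,"linear": [0.655,-0.017,0.1],"turn": [0.01,0.035,-0.063]},
    {"fingers": 255,"linear": [0.675,-0.018,0.103],"turn": [0.011,0.036,-0.066]},
    {"fingers": 255,"linear": [0.69,-0.019,0.105],"turn": [0.011,0.037,-0.068]},
    {"fingers": 255,"linear": [0.7,-0.019,0.107],"turn": [0.011,0.037,-0.068]},
  ],
)

```text
time: 17.35
eef_pos: [0.594, 0.2329, 0.048]
tool_rot: [-0.625, 0.098, -0.228, 0.74]
ft_force: [2.0, 9.7, -1.5]
width: -0.0002
```

Emit:
apply_moves(
  moves=[
    {"fingers": 255,"linear": [0.006,0.001,0.002],"turn": [0,0,0]},
    {"fingers": 255,"linear": [0.012,0.002,0.003],"turn": [0,0,0]},
    {"fingers": 255,"linear": [0.012,0.002,0.003],"turn": [0,0,0]},
  ],
)

```text
time: 17.65
eef_pos: [0.5941, 0.2322, 0.0479]
tool_rot: [-0.626, 0.098, -0.229, 0.739]
ft_force: [2.0, 14.1, -2.4]
width: -0.0001
```

```bash
python3 - <<'E'
from h import *
rep();feedcheck('f7');pp(-.011,.01,.098)
E
```

```text
t 17.65 q [ 0.473  0.52  -1.022 -0.981 -0.524 -2.677] mach [-0.136  -0.0105  0.0479] F mach [ 3.16 13.87 -2.42]
az -0.1257642079755224 tilt 27.43842021199332
core [ 9. 14.] 0.952 mm along y 44.8
pusher [11.5 14. ] 0.65 mm along y 48.3
still [ 0.75 -0.25] 0.91 mm along y 0.5
-0.011 [0.006, -0.002, -0.007] [-0.0, -0.0, -0.001]
0.01 [-0.127, -0.028, -0.042] [-0.002, -0.008, 0.012]
0.098 [-0.685, -0.135, -0.189] [-0.011, -0.037, 0.069]
```

Fourth stroke is on its stop. Release and let it settle.

Emit:
apply_moves(
  moves=[
    {"fingers": 255,"linear": [-0.07,-0.015,-0.02],"turn": [0,-0.002,0.007]},
    {"fingers": 255,"linear": [-0.13,-0.028,-0.04],"turn": [-0.002,-0.008,0.012]},
    {"fingers": 255,"linear": [-0.26,-0.053,-0.074],"turn": [-0.004,-0.014,0.025]},
    {"fingers": 255,"linear": [-0.385,-0.078,-0.107],"turn": [-0.006,-0.021,0.037]},
    {"fingers": 255,"linear": [-0.54,-0.108,-0.149],"turn": [-0.009,-0.029,0.053]},
    {"fingers": 255,"linear": [-0.69,-0.136,-0.187],"turn": [-0.011,-0.037,0.068]},
    {"fingers": 255,"linear": [-0.69,-0.136,-0.187],"turn": [-0.011,-0.037,0.068]},
    {"fingers": 255,"linear": [-0.69,-0.136,-0.187],"turn": [-0.011,-0.037,0.068]},
    {"fingers": 255,"linear": [-0.69,-0.136,-0.187],"turn": [-0.011,-0.037,0.068]},
    {"fingers": 255,"linear": [-0.69,-0.136,-0.187],"turn": [-0.011,-0.037,0.068]},
  ],
)

```text
time: 18.7
eef_pos: [0.5841, 0.3392, 0.0466]
tool_rot: [0.71, -0.128, 0.213, -0.659]
ft_force: [0.6, -0.3, -0.5]
width: -0.0001
```

```bash
sed -i 's/m=14;/m=24;/' h.py; python3 - <<'E'
from h import *
rep();feedcheck('f8');levcheck()
a=cv2.imread('pics/scene0.png');b=cv2.imread('pics/f8.png')
for n,bx in dict(tin=(262,163,294,198),vial=(308,166,328,190)).items(): print(n,shift(a,b,bx))
cv2.imwrite('pics/f8c.png',cv2.resize(b[130:380,200:460],None,fx=2.3,fy=2.3,interpolation=cv2.INTER_CUBIC))
E
```

```text
t 18.7 q [ 0.575  0.537 -0.975 -0.985 -0.406 -2.762] mach [-0.1374  0.097   0.0466] F mach [ 0.61 -0.31 -0.53]
az 0.1128977317870204 tilt 27.551767175566898
core [ 9.   14.25] 0.955 mm along y 45.4
pusher [ 8.75 14.75] 0.789 mm along y 46.2
still [-14.75 -23.25] 0.913 mm along y -74.1
lever tip mach -0.149459319034079 0.04697842036200462 ang 0.0254556775692944
tin (array([0., 0.]), 1.0)
vial (array([0., 0.]), 0.999)
```

View pics/f8c.png

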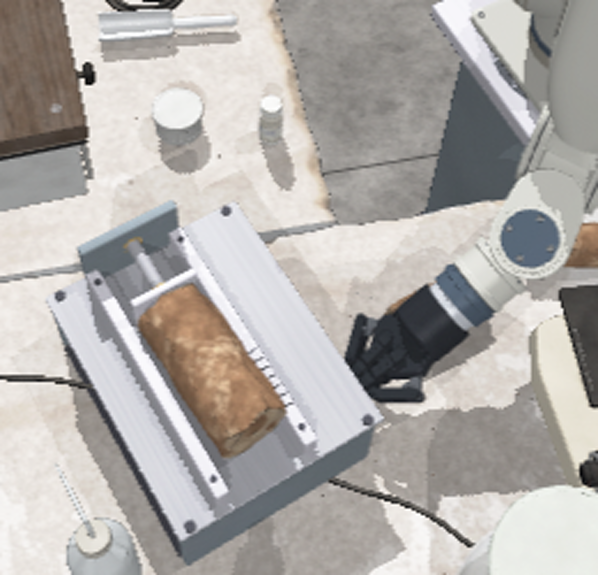

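The picture shows the core at (210,370) against the extended pusher at (165,290). The tin at (178,108) and vial at (270,105) are unmoved, and the gripper stands free in front of the bed. I hand in.

```bash
python3 -c "
from plant import env
print(env.close_job())"
```

```text
the job is handed in; nothing more can be done
None
```

I worked the red lever through four full strokes and let it spring back after each, then handed the job in at about 19 s of robot time. No verdict was reported.

- **Strokes:** each stop was felt as a clear rise in force, to 14–18 N at the readings I took. That is well under the 40 N limit.
- **Feed:** after the four releases the camera gave about 11, 22, 34 and 46 mm. That fits notches at 12, 24, 36 and 48 mm, though the image scale reads a little low. The core had moved about 45 mm along with the pusher.
- **Lever:** the last check put it at about 0.025 rad from rest, the same as after strokes 2 and 3. The offset is probably calibration, and the limit is 0.05.
- **Other things:** the tin and vial did not move in the image. The wrist force was about zero, so the arm was touching nothing.

Three checks disagreed or had to be worked around:

- The bed corners from the two cameras differed by about 9 mm in y, so I averaged them.
- Joint 3 reached its limit during the approach and first stroke. The tip was pushed about 15 mm further in until I turned the tool.
- My "still" reference patch in the image became useless once the core moved into it, so I ignored it.

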